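# Turn the upside-down karaoke microphone round in its holder

## Robot

A 6-joint arm with a two-finger parallel gripper is mounted at the origin on the work surface. World frame = base frame: x ahead of the robot, y to its left, z up, the work surface at z = 0. Lengths are in m, angles in rad, forces in N, time in s.
With the tool pointing down it reaches from about 0.225 to 0.875 m from the base axis. Payload 3.4 kg.
Tool frame: the origin (TCP) lies at the very end of the fingers, on their centre line; the grasp point (between the pads) lies 19 mm behind it (manip.hold_point_z is the distance from the TCP to the grasp point, in m); z points along the fingers, x is the direction in which the jaws open and shut, and the axes are right-handed (so a half turn about z gives the same grasp; the last joint's range is limited). The gripper opens to 85 mm and grips with 20 to 120 N. Pads are 22 mm wide; open, the fingers measure 114 mm over their backs; the gripper's body (76 mm by 85 mm) begins 54 mm behind the grasp point. The pads swing forward as they close: fully open they stand 13 mm farther back than shut.
Start: joints at [1.203, 0.276, 1.505, -0, 1.361, -0.121], TCP at [0.14, 0.558, 0.231] pointing down, gripper open.
Joint ranges: [-2.89, 2.89], [-0.75, 2.08], [0.22, 2.7], [-1.18, 4.32], [0.11, 2.71], [-2.7, 2.7]. Speed limits (rad/s): [2.57, 2.57, 3.14, 3.14, 3.14, 3.14].

## Interface

Orientations are given as a unit quaternion [w, x, y, z].
In Python, from rig import manip gives the robot as it stands.
- The arm moves only by the tool apply_moves, never from a script. Its argument "commands" is one flat list of numbers, 6 for each row, row after row: the shift along the tool's x, y, z normalised to -1 to 1, where 1 is 0.03 m, then the turn, a rotation vector about the tool's x, y, z normalised to -1 to 1, where 1 is 0.15 rad. A call has 1 to 20 rows; each row shifts and turns the commanded pose from where the row before left it, along the tool's axes as they then stand; what a row does not reach is not made up. A row lasts 1/10 s, in which the tool goes at most 50 mm and 8.59 degrees, less where a joint would pass 70% of its speed; a pose out of reach is approached as far as the arm can. A call with a number of a shift or a turn outside -1 to 1 is refused whole. A call with a gripper value outside its range is refused whole. "jaw" is the opening, from -1 (shut) to 1 (fully open), set as the call begins (left out, the last holds). The fingers move at their own pace and stop on an object; "newtons" is the grip in N (left out, the last holds). Time passes only in rows, so rows that do not move let the fingers close. It gives the time, the measured TCP pose, the force and the opening at its end, in the units of the state.
- manip.get_state(): the state, without advancing time (a new reading comes with each control period).
- manip.get_image(name): name is "scene" or "top"; returns a dict with "frame" (384x512x3 uint8, red, green, blue), "fx", "fy", "cx", "cy" (pixels), "k1" (the pictures are not rectified: a ray, as slopes to the right and down, at radius r is drawn at 1 + k1 r^2 times it, then the intrinsics apply), "extrinsics" (4x4, takes a point from camera to world coordinates). Camera axes: x right, y up, looking along -z (the intrinsics and any distortion apply to the point x, -y, -z); pixel columns grow to the right and rows downward; lengths in m; the calibration is good to about 2 mm. A picture is of the moment at which its call begins. There is no depth.
- manip.sign_off(): hands the job in, once; it reports no verdict.
The state is a dict: "clock": time; "qpos": joint angles; "qd": joint speeds; "effort": joint torques, N m; "position": TCP position; "ee_rot": TCP orientation; "contact_force": force on the tool from outside, world axes, zero at the start; "moment": the same for the moment, N m; "width": finger opening in m.
Only numpy, scipy, OpenCV 4.12 (cv2) and the standard library are available. Lean on these libraries where they do the work, as an engineer would, in place of code of your own. Each camera call takes 0.05 s, during which the arm holds its last target. There are 200 camera calls.

## Task

The black karaoke microphone has been put away with its silver grille down inside its blue stoneware holder. Pull it out, turn it end for end and put it back into the same holder handle first, fully home, so that the grille is at the upper, outer end. Leave the white microphone and the terracotta vase where they are, and let go.

Things in the scene. Friction and masses are not known exactly. Their poses are not given: they have to be found in the camera images.
- mic: Black microphone, 230 mm long, 0.25 kg: round black handle 36 mm across, 170 mm long, red ring near its butt, red collar 42 mm, silver grille head 46 mm. Origin on the axis at mid-length (on the handle, near the centre of mass); z runs from butt to grille. Starts grille-first on the bottom of a holder, origin 35 mm outside the mouth, outer end drooping about 9 degrees below the bore axis on the lower lip.
- holder_mouth (a point): Mouth centre of the black microphone's holder: fixed blue stoneware cup on a bamboo stand, bore 52 mm wide, 80 mm deep, wall 6 mm, mouth 79 mm up. z: bore axis out of the mouth, 30 degrees above level, within 23 degrees of -x (robot side); y level. Fully home = microphone's middle 35 mm outside the mouth; handle-first it droops 11 degrees when let go. A like holder stands over 200 mm beside it.
- mic_b: The white microphone with brass-coloured rings, of the same shape, size and axes as the black one (origin at mid-length, z from butt to grille). It is already stored properly, handle first, in the second holder; leave it alone.
- vase: A closed round terracotta vase, 165 mm tall, 100 mm at its widest, loose, 0.7 kg, standing to the robot's right. Origin at the centre of its underside, z up. Leave it alone.
Not all that is in view belongs to the job. What is shaped like the mic but green is not meant.

How it is judged:
At the end, for the whole second after the job is handed in: Black microphone at rest in its own holder, grille outermost and up: middle 20 to 50 mm outside the mouth, within 30 mm (up-down) and 20 mm (sideways) of the bore axis, axis within 20 degrees of it; white microphone within 25 mm and vase within 30 mm of their starts (z of mic in the frame of holder_mouth between 0.02 and 0.05 m and x of mic in the frame of holder_mouth between -0.03 and 0.03 m and y of mic in the frame of holder_mouth between -0.02 and 0.02 m and angle between the z axis of mic and the z axis of holder_mouth, either way round below 0.35 rad and angle between mic's own z axis and vertical below 1.45 rad and linear speed of mic below 0.02 m/s and angular speed of mic below 0.2 rad/s and distance of mic_b from where it was at the start of the episode below 0.025 m and distance of vase from where it was at the start of the episode below 0.03 m); the robot touches nothing.
It fails at once if the white microphone is disturbed (its middle moved by more than 25 mm) (distance of mic_b from where it was at the start of the episode above 0.025 m).
It fails at once if the vase is shoved or knocked over (tilted by more than 20 degrees or moved by more than 30 mm) (distance of vase from where it was at the start of the episode above 0.03 m or angle between vase's own z axis and vertical above 0.35 rad).
It also fails if it takes over 48 s, if anything falls off the work surface, if the arm or the gripper's body presses on something with over 40 N, if the wrist force passes 120 N, or if a joint passes its speed limit or range.

## Working session

There is one attempt and no reset: what is moved stays moved. The work goes in short steps, Python scripts to look and compute and a tool call to move; the robot and the scene stay as the last step left them, time stands still between calls to the robot, and variables do not carry over. Pictures are saved under pics/ and viewed, about 8 in all and at most 12, crops included, and the job is handed in when it is done.

Besides the shell and the picture viewer there is one more tool, called after ">>>" as a command line: name --argument value ..., lists and objects as JSON in quotes. apply_moves: Moves the arm, as the interface text tells. Scaled input: -1 to 1 covers 0.03 m each way for a shift and 0.15 rad each way for a turn. Its arguments: {"type":"object","properties":{"commands":{"type":"array"},"jaw":{"type":"number"},"newtons":{"type":"number"}},"required":["commands"]}

```bash
mkdir -p pics; ls; python3 - <<'E'
from rig import manip
import cv2,numpy as np
np.set_printoptions(precision=4,suppress=True)
for n in("scene","top"):
    d=manip.get_image(n); cv2.imwrite(f"pics/{n}0.png",cv2.resize(d["frame"][:,:,::-1],None,fx=1.5,fy=1.5,interpolation=cv2.INTER_CUBIC))
    np.savez(f"{n}0.npz",**d)
    print(n,d["fx"],d["fy"],d["cx"],d["cy"],d["k1"]);print(d["extrinsics"])
s=manip.get_state();print(s)
E
```

```text
pics
scene 492.8536560436461 492.8536560436461 250.31916360844448 201.3148055756139 -0.16050701482973068
[[-0.58   -0.6865  0.4386  1.0639]
 [ 0.8145 -0.4964  0.3001  0.2193]
 [ 0.0117  0.5313  0.8471  1.0725]
 [ 0.      0.      0.      1.    ]]
top 401.72583859795776 401.72583859795776 254.28264020222926 189.62592723680717 -0.08191085260291821
[[ 0.001   0.9951 -0.0992  0.443 ]
 [-0.9996 -0.0017 -0.0273 -0.1585]
 [-0.0274  0.0992  0.9947  1.0265]
 [ 0.      0.      0.      1.    ]]
{'clock': 0.1, 'qpos': array([ 1.203 ,  0.2765,  1.506 , -0.    ,  1.3607, -0.121 ]), 'qd': array([-0.0008, -0.0016, -0.0015,  0.0012,  0.0012, -0.0008]), 'effort': array([  0.0024, -41.7706, -24.6402,  -0.0001,   0.0059,   0.    ]), 'position': array([0.1403, 0.5571, 0.2305]), 'ee_rot': array([ 0.0004,  0.7888,  0.6147, -0.0007]), 'contact_force': array([-0.2246,  0.2727, -0.168 ]), 'moment': array([0.025 , 0.0199, 0.0364]), 'width': 0.08530178029260885}
```

View pics/scene0.png

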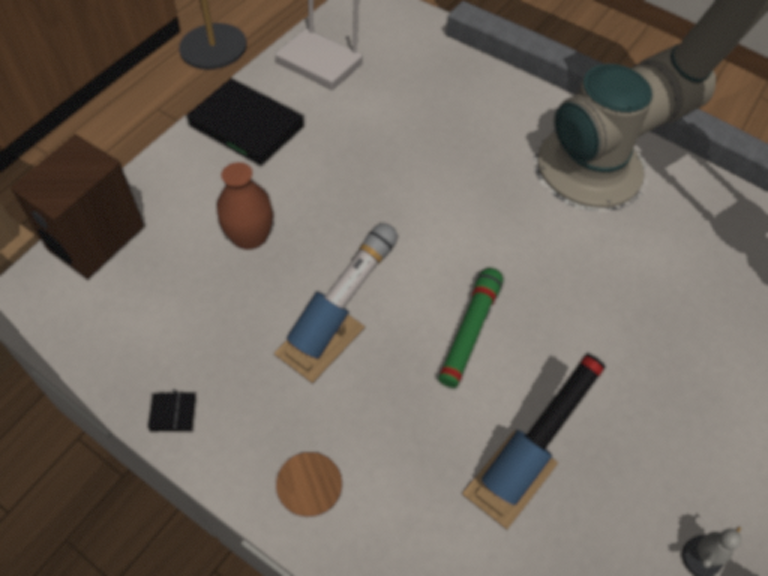

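View pics/top0.png

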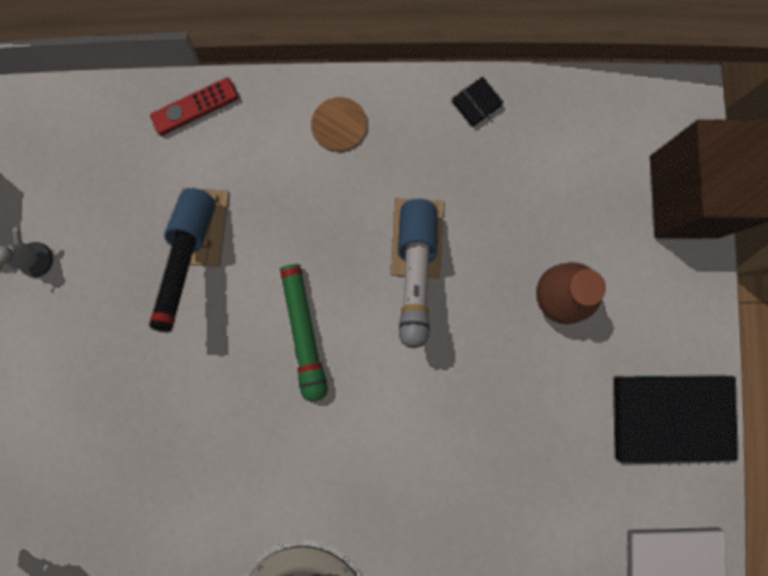

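The scene view shows the black mic butt at ~(594,364) and its holder mouth at ~(530,440). In the top view the butt is at ~(161,322) and the mouth at ~(183,240). The white mic sits in the other holder and a green decoy lies between them. Next I'll take enlarged crops.

```bash
python3 - <<'E'
import cv2,numpy as np
a=np.load("scene0.npz")["frame"][225:360,300:415]; b=np.load("top0.npz")["frame"][115:230,90:170]
f=lambda i:cv2.convertScaleAbs(cv2.resize(i[:,:,::-1],None,fx=4.5,fy=4.5,interpolation=cv2.INTER_CUBIC),alpha=1.6,beta=10)
a,b=f(a),f(b);print(a.shape,b.shape)
h=600;c=np.zeros((h+10,a.shape[1]+b.shape[1],3),np.uint8);c[:a.shape[0],:a.shape[1]]=a[:h+10];c[:b.shape[0],a.shape[1]:]=b
cv2.imwrite("pics/crop1.png",c[:600,:])
E
```

```text
(608, 518, 3) (518, 360, 3)
```

View pics/crop1.png

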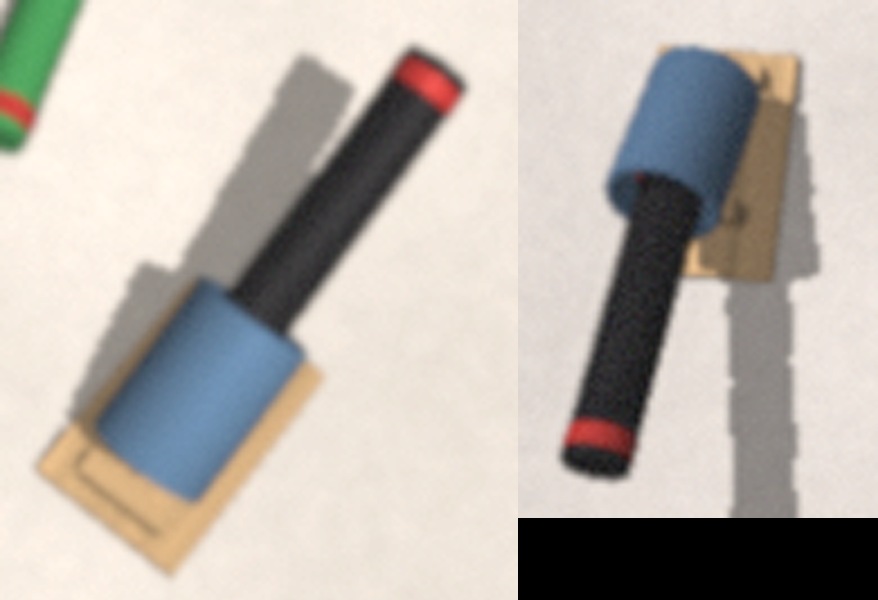

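```bash
cat > h.py <<'E'
import numpy as np,cv2
from scipy.optimize import least_squares
np.set_printoptions(precision=4,suppress=True)
def K(d): return np.array([[d["fx"],0,d["cx"]],[0,d["fy"],d["cy"]],[0,0,1]],float)
D=lambda d:np.array([float(d["k1"]),0,0,0])
def ray(d,uv):
    n=cv2.undistortPoints(np.array([[uv]],float),K(d),D(d))[0,0]
    E=d["extrinsics"]; return E[:3,3],E[:3,:3]@np.array([n[0],-n[1],-1])
def proj(d,P):
    E=d["extrinsics"]; c=(np.atleast_2d(P)-E[:3,3])@E[:3,:3]; c=c*[1,-1,-1]
    return cv2.projectPoints(c,np.zeros(3),np.zeros(3),K(d),D(d))[0][:,0]
def tri(d1,u1,d2,u2):
    r=least_squares(lambda p:np.r_[proj(d1,p)[0]-u1,proj(d2,p)[0]-u2],[.5,.2,.1])
    return r.x,np.abs(r.fun).max()
E
python3 - <<'E'
from h import *
s=dict(np.load("scene0.npz"));t=dict(np.load("top0.npz"))
S=lambda x,y:np.array([300+(x+.5)/4.5-.5,225+(y+.5)/4.5-.5]);T=lambda x,y:np.array([90+(x-518+.5)/4.5-.5,115+(y+.5)/4.5-.5])
m,e=tri(s,S(253,316),t,T(663,205));print("mouth",m,e)
b,e=tri(s,S(419,97),t,T(603,424));print("ring",b,e)
def pl(d,a,b2):
    o,r1=ray(d,a);_,r2=ray(d,b2);n=np.cross(r1,r2);n/=np.linalg.norm(n);return n,n@o
n1,c1=pl(s,S(262,314),S(419,97));n2,c2=pl(t,T(666,205),T(603,424))
u=np.cross(n1,n2);u/=np.linalg.norm(u);u*=-np.sign(u[0])
p=np.linalg.lstsq(np.array([n1,n2,u]),np.array([c1,c2,u@b]),rcond=None)[0]
print("axis",u,"elev",np.degrees(np.arcsin(u[2])),"yaw",np.degrees(np.arctan2(u[1],-u[0])),"pt at ring",p)
# cup axis direction from bottom to mouth from yaw
q,e=tri(s,S(440,70),t,T(597,460));print("butt end approx",q,e, np.linalg.norm(q-b))
E
```

```text
mouth [0.6101 0.19   0.0791] 0.006193432570626101
ring [0.488  0.2016 0.1275] 0.9055655718998992
axis [-0.9184  0.0773  0.388 ] elev 22.82982055740533 yaw 4.811922060353915 pt at ring [0.4858 0.2029 0.1219]
butt end approx [0.4697 0.2034 0.1291] 0.9168615482245741 0.0185064110975509
```

```bash
cat >> h.py <<'E'
from scipy.spatial.transform import Rotation as Ro
from scipy.linalg import logm,expm
def pose(p,R): T=np.eye(4);T[:3,:3]=R;T[:3,3]=p;return T
def cur():
    from rig import manip
    s=manip.get_state();q=s["ee_rot"]
    print("t",round(s["clock"],2),"q",s["qpos"],"F",s["contact_force"],"w",round(s["width"],4),"p",s["position"])
    return pose(s["position"],Ro.from_quat(np.r_[q[1:],q[0]]).as_matrix())
YAW=np.radians(4.8); MOUTH=np.array([.610,.190,.079]); M0=np.array([.574,.194,.085])
def outv(el,yaw=None):
    yaw=YAW if yaw is None else yaw
    e=np.radians(el);return np.array([-np.cos(e)*np.cos(yaw),np.cos(e)*np.sin(yaw),np.sin(e)])
def tool(el,flip=1,yaw=None):  # tool rot for axis elevation el
    yaw=YAW if yaw is None else yaw
    u=outv(el,yaw);x=flip*np.array([np.sin(yaw),np.cos(yaw),0]);z=np.cross(u,np.array([np.sin(yaw),np.cos(yaw),0]));z*=-np.sign(z[2])
    return np.c_[x,np.cross(z,x),z]
def rows(T0,T1,n):
    A=expm(np.real(logm(np.linalg.inv(T0)@T1))/n)
    r=np.r_[A[:3,3]/.03,Ro.from_matrix(A[:3,:3]).as_rotvec()/.15]
    print(n,"rows of",np.round(r,3));return r
E
python3 - <<'E'
from h import *
T=cur();R=tool(21.5);print(R)
rows(T,pose(M0-.11*R[:,2],R),30)
E
```

```text
t 0.1 q [ 1.203   0.2765  1.506  -0.      1.3607 -0.121 ] F [-0.2246  0.2727 -0.168 ] w 0.0853 p [0.1403 0.5571 0.2305]
[[ 0.0837  0.9272 -0.3652]
 [ 0.9965 -0.0779  0.0307]
 [ 0.     -0.3665 -0.9304]]
30 rows of [-0.313  0.591 -0.057  0.083 -0.006 -0.036]
```

>>> apply_moves --commands '[-0.313,0.591,-0.057,0.083,-0.006,-0.036,-0.313,0.591,-0.057,0.083,-0.006,-0.036,-0.313,0.591,-0.057,0.083,-0.006,-0.036,-0.313,0.591,-0.057,0.083,-0.006,-0.036,-0.313,0.591,-0.057,0.083,-0.006,-0.036,-0.313,0.591,-0.057,0.083,-0.006,-0.036,-0.313,0.591,-0.057,0.083,-0.006,-0.036,-0.313,0.591,-0.057,0.083,-0.006,-0.036,-0.313,0.591,-0.057,0.083,-0.006,-0.036,-0.313,0.591,-0.057,0.083,-0.006,-0.036,-0.313,0.591,-0.057,0.083,-0.006,-0.036,-0.313,0.591,-0.057,0.083,-0.006,-0.036,-0.313,0.591,-0.057,0.083,-0.006,-0.036,-0.313,0.591,-0.057,0.083,-0.006,-0.036,-0.313,0.591,-0.057,0.083,-0.006,-0.036]' --jaw 1 --newtons 60

```text
clock: 1.6
position: [0.3727, 0.3638, 0.2338]
ee_rot: [-0.07, 0.76, 0.643, -0.063]
contact_force: [0.1, 0.3, 0.2]
width: 0.0858
```

>>> apply_moves --commands '[-0.313,0.591,-0.057,0.083,-0.006,-0.036,-0.313,0.591,-0.057,0.083,-0.006,-0.036,-0.313,0.591,-0.057,0.083,-0.006,-0.036,-0.313,0.591,-0.057,0.083,-0.006,-0.036,-0.313,0.591,-0.057,0.083,-0.006,-0.036,-0.313,0.591,-0.057,0.083,-0.006,-0.036,-0.313,0.591,-0.057,0.083,-0.006,-0.036,-0.313,0.591,-0.057,0.083,-0.006,-0.036,-0.313,0.591,-0.057,0.083,-0.006,-0.036,-0.313,0.591,-0.057,0.083,-0.006,-0.036,-0.313,0.591,-0.057,0.083,-0.006,-0.036,-0.313,0.591,-0.057,0.083,-0.006,-0.036,-0.313,0.591,-0.057,0.083,-0.006,-0.036,-0.313,0.591,-0.057,0.083,-0.006,-0.036,-0.313,0.591,-0.057,0.083,-0.006,-0.036,0,0,0,0,0,0]'

```text
clock: 3.2
position: [0.6167, 0.1895, 0.1849]
ee_rot: [-0.138, 0.724, 0.664, -0.125]
contact_force: [0.2, 0.8, -0.9]
width: 0.0856
```

```bash
cat > look.py <<'E'
from h import *
from rig import manip
import sys
def look(name,cam,box,sc,pts=None,src=None):
    d=manip.get_image(cam) if src is None else src
    np.savez(name+".npz",**d)
    x0,y0,x1,y1=box
    im=cv2.convertScaleAbs(cv2.resize(d["frame"][y0:y1,x0:x1,::-1],None,fx=sc,fy=sc,interpolation=cv2.INTER_CUBIC),alpha=1.5)
    for P,c in (pts or []):
        uv=((proj(d,P)-[x0,y0]+.5)*sc-.5).astype(int)
        cv2.polylines(im,[uv.reshape(-1,1,2)],False,c,1)
    return im
def mic_pts(M,u,side,rs=((-.115,.018),(.05,.018))):  # axis + circles
    o=[(np.array([M-.115*u,M+.115*u]),(0,255,0))]
    e1=np.cross(u,[0,0,1]);e1/=np.linalg.norm(e1);e2=np.cross(u,e1);a=np.linspace(0,2*np.pi,40)
    for t,r in rs:o.append((M+t*u+r*(np.outer(np.cos(a),e1)+np.outer(np.sin(a),e2)),(0,255,255)))
    return o
E
python3 - <<'E'
from look import *
T=cur();R=tool(21.5)
rows(T,pose(M0-.11*R[:,2],R),2)
rows(T,pose(M0+.023*R[:,2],R),10)
pts=mic_pts(M0,-outv(21.5),0,((-.115,.018),(-.02,.018)))+mic_pts(MOUTH-.115*outv(30),-outv(30),0,((-.115,.032),(-.115,.026),(-.035,.032)))[1:]
a=look("s1","scene",(295,220,415,360),3.3,pts,dict(np.load("scene0.npz")))
b=look("t1","top",(85,110,185,225),3.9,pts,dict(np.load("top0.npz")))
h=max(a.shape[0],b.shape[0]);f=lambda i:np.pad(i,((0,h-i.shape[0]),(0,0),(0,0)))
cv2.imwrite("pics/ov1.png",np.hstack([f(a),f(b)]));print(a.shape,b.shape)
E
```

```text
t 3.2 q [ 0.142   0.612   1.1225  0.0867  1.7725 -1.3416] F [ 0.2077  0.7523 -0.9339] w 0.0856 p [0.6167 0.1895 0.1849]
2 rows of [ 0.015 -0.056 -0.022 -0.    -0.009 -0.004]
10 rows of [ 0.002 -0.011  0.439 -0.    -0.002 -0.001]
(462, 396, 3) (448, 390, 3)
```

View pics/ov1.png

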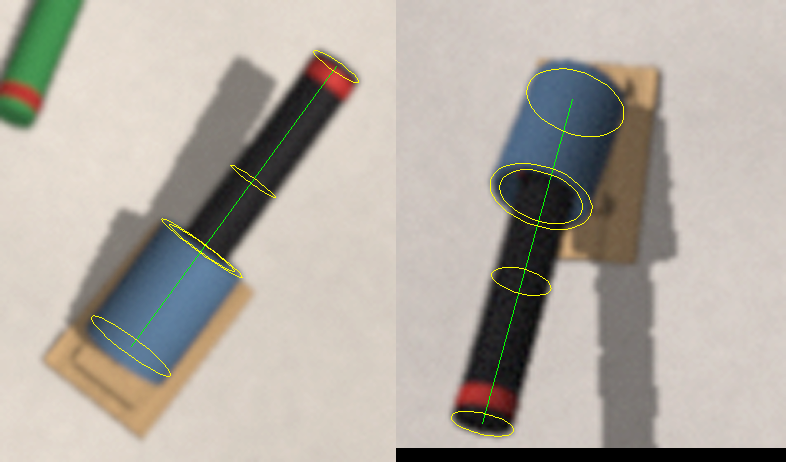

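Overlay: the projected mic and mouth model lands on the image in both views, to within ~1–2 mm. I'll descend and grasp.

>>> apply_moves --commands '[0,-0.01,0.44,0,0,0,0,-0.01,0.44,0,0,0,0,-0.01,0.44,0,0,0,0,-0.01,0.44,0,0,0,0,-0.01,0.44,0,0,0,0,-0.01,0.44,0,0,0,0,-0.01,0.44,0,0,0,0,-0.01,0.44,0,0,0,0,-0.01,0.44,0,0,0,0,-0.01,0.44,0,0,0,0,0,0,0,0,0]'

```text
clock: 4.3
position: [0.5618, 0.1963, 0.064]
ee_rot: [-0.139, 0.723, 0.665, -0.126]
contact_force: [0.2, 0.3, -0.4]
width: 0.0852
```

>>> apply_moves --commands '[0,0,0,0,0,0,0,0,0,0,0,0,0,0,0,0,0,0,0,0,0,0,0,0,0,0,0,0,0,0,0,0,0,0,0,0,0,0,0,0,0,0,0,0,0,0,0,0]' --jaw -1 --newtons 60

```text
clock: 5.1
position: [0.5646, 0.1962, 0.066]
ee_rot: [-0.138, 0.723, 0.666, -0.124]
contact_force: [2.6, -0.8, 4.6]
width: 0.0342
```

```bash
python3 - <<'E'
from h import *
T=cur()
# straighten about head point, then pull
G=T[:3,3]-.021*T[:3,2]; u=-(-outv(21.5)); print("G-M0",G-M0)
R1=tool(28); piv=G-.09*outv(21.5); G1=piv+.09*outv(28)+.03*outv(30)
T1=pose(G1+.021*R1[:,2],R1); rows(T,T1,6)
R2=tool(30);G2=MOUTH+.035*outv(30)+.15*outv(30); T2=pose(G2+.021*R2[:,2],R2); rows(T1,T2,12)
E
```

```text
t 5.1 q [ 0.1615  0.6235  1.4114  0.0924  1.4687 -1.3527] F [ 2.6067 -0.7744  4.5889] w 0.0342 p [0.5646 0.1962 0.066 ]
G-M0 [-0.0018  0.0015  0.0006]
6 rows of [-0.    -0.179 -0.074  0.129 -0.004  0.002]
12 rows of [-0.006 -0.329 -0.015  0.019  0.    -0.   ]
```

>>> apply_moves --commands '[0,-0.18,-0.075,0.13,0,0,0,-0.18,-0.075,0.13,0,0,0,-0.18,-0.075,0.13,0,0,0,-0.18,-0.075,0.13,0,0,0,-0.18,-0.075,0.13,0,0,0,-0.18,-0.075,0.13,0,0]'

```text
clock: 5.7
position: [0.5391, 0.1982, 0.0912]
ee_rot: [-0.181, 0.713, 0.657, -0.164]
contact_force: [0.5, 0.1, -3.3]
width: 0.0345
```

```bash
python3 - <<'E'
from h import *
T=cur()
R2=tool(30);G2=MOUTH+.035*outv(30)+.15*outv(30); T2=pose(G2+.021*R2[:,2],R2); rows(T,T2,12)
E
```

```text
t 5.7 q [ 0.1567  0.6361  1.3669  0.1162  1.6198 -1.3542] F [ 0.5452  0.1424 -3.2842] w 0.0345 p [0.5391 0.1982 0.0912]
12 rows of [-0.006 -0.325 -0.016  0.016 -0.002  0.001]
```

>>> apply_moves --commands '[0,-0.33,-0.016,0.016,0,0,0,-0.33,-0.016,0.016,0,0,0,-0.33,-0.016,0.016,0,0,0,-0.33,-0.016,0.016,0,0,0,-0.33,-0.016,0.016,0,0,0,-0.33,-0.016,0.016,0,0,0,-0.33,-0.016,0.016,0,0,0,-0.33,-0.016,0.016,0,0,0,-0.33,-0.016,0.016,0,0,0,-0.33,-0.016,0.016,0,0,0,-0.33,-0.016,0.016,0,0,0,-0.33,-0.016,0.016,0,0,0,0,0,0,0,0]'

```text
clock: 7.0
position: [0.4381, 0.2065, 0.1545]
ee_rot: [-0.19, 0.711, 0.655, -0.173]
contact_force: [0.5, 0.6, -3.2]
width: 0.0344
```

```bash
python3 - <<'E'
from look import *
T=cur();R=tool(30);G=T[:3,3]-.021*T[:3,2]; print("dist",(G-MOUTH)@outv(30))
rows(T,pose(T[:3,3],R),1)
u=-T[:3,1]; print("el",np.degrees(np.arcsin(u[2])))
pts=mic_pts(G,-u,0,((-.115,.018),(.055,.021),(.092,.023)))
a=look("s2","scene",(270,190,410,350),3.0,pts); b=look("t2","top",(60,110,190,260),3.0,pts)
h=max(a.shape[0],b.shape[0]);f=lambda i:np.pad(i,((0,h-i.shape[0]),(0,0),(0,0)))
cv2.imwrite("pics/ov2.png",np.hstack([f(a),f(b)]))
E
```

```text
t 7.0 q [ 0.191   0.4681  1.5255  0.1386  1.6499 -1.3223] F [ 0.547   0.6075 -3.1787] w 0.0344 p [0.4381 0.2065 0.1545]
dist 0.18734429270020925
1 rows of [-0.    -0.    -0.     0.025 -0.021  0.017]
el 29.784481468300825
```

View pics/ov2.png

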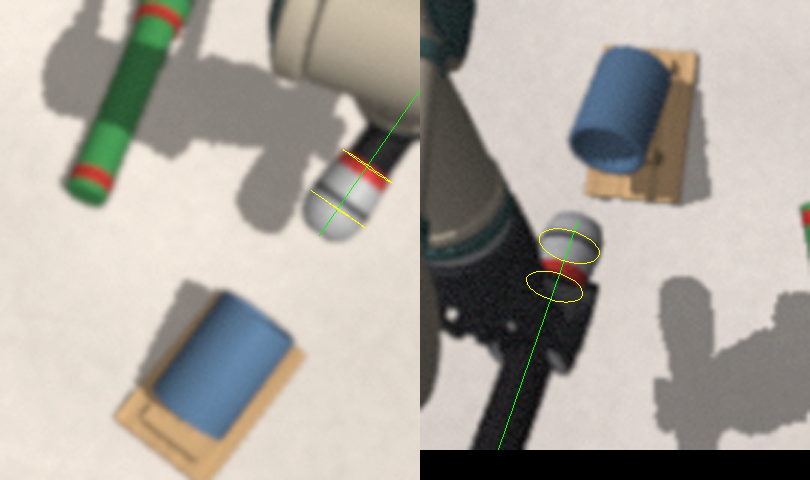

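The view shows the mic clear of the holder and aligned with the tool, and the empty mouth agrees with my estimate. I'll flip it half a turn about the tool's z axis.

>>> apply_moves --commands '[0,0,0,0,0,0.952,0,0,0,0,0,0.952,0,0,0,0,0,0.952,0,0,0,0,0,0.952,0,0,0,0,0,0.952,0,0,0,0,0,0.952,0,0,0,0,0,0.952,0,0,0,0,0,0.952,0,0,0,0,0,0.952,0,0,0,0,0,0.952,0,0,0,0,0,0.952]'

```text
clock: 8.2
position: [0.4397, 0.2063, 0.1531]
ee_rot: [-0.012, 0.965, -0.043, -0.257]
contact_force: [0.2, 0.5, -3.1]
width: 0.0344
```

>>> apply_moves --commands '[0,0,0,0,0,0.952,0,0,0,0,0,0.952,0,0,0,0,0,0.952,0,0,0,0,0,0.952,0,0,0,0,0,0.952,0,0,0,0,0,0.952,0,0,0,0,0,0.952,0,0,0,0,0,0.952,0,0,0,0,0,0.952,0,0,0,0,0,0.952,0,0,0,0,0,0.952,0,0,0,0,0,0]'

```text
clock: 9.4
position: [0.4396, 0.2063, 0.1531]
ee_rot: [-0.173, -0.655, 0.711, 0.19]
contact_force: [0.3, 0.3, -2.8]
width: 0.0345
```

```bash
python3 - <<'E'
from look import *
T=cur();R=tool(30,-1);G=T[:3,3]-.021*T[:3,2]
rows(T,pose(MOUTH+.17*outv(30)+.021*R[:,2],R),2)
u=T[:3,1]; print("el",np.degrees(np.arcsin(u[2])))
pts=mic_pts(G,u,0,((-.115,.018),(-.09,.018),(.092,.023)))+mic_pts(MOUTH,outv(30),0,((0,.026),))
a=look("s3","scene",(270,190,410,350),3.0,pts); b=look("t3","top",(60,110,180,260),3.0,pts)
h=max(a.shape[0],b.shape[0]);f=lambda i:np.pad(i,((0,h-i.shape[0]),(0,0),(0,0)))
cv2.imwrite("pics/ov3.png",np.hstack([f(a),f(b)]))
E
```

```text
t 9.4 q [0.1902 0.471  1.5241 0.1382 1.6485 1.8189] F [ 0.3039  0.2642 -2.7658] w 0.0345 p [0.4396 0.2063 0.1531]
2 rows of [ 0.033 -0.255 -0.005 -0.013  0.01   0.007]
el 29.778555779251345
```

View pics/ov3.png

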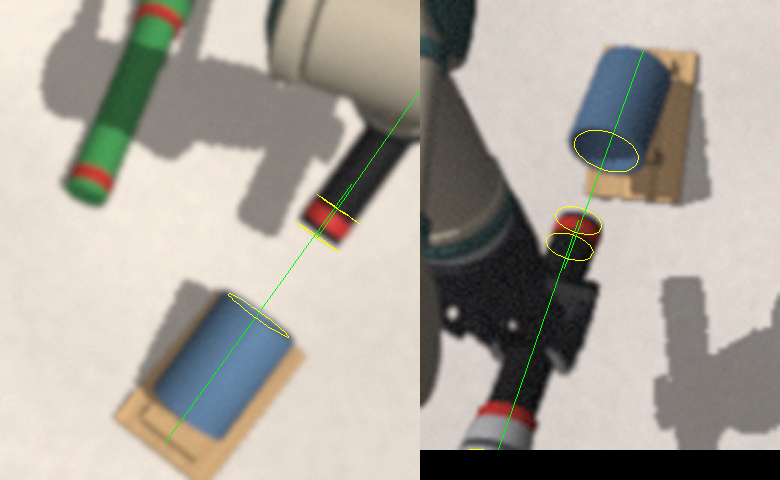

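```bash
python3 - <<'E'
from look import *
T=cur();R=tool(30,-1)
T1=pose(MOUTH+.13*outv(30)+.021*R[:,2],R); rows(T,T1,5)
T2=pose(MOUTH+.06*outv(30)+.021*R[:,2],R); rows(T1,T2,7)
E
```

```text
t 9.5 q [0.1903 0.4708 1.5242 0.1383 1.6487 1.8163] F [-0.171  -1.6438 -3.2831] w 0.0343 p [0.4395 0.2063 0.1533]
5 rows of [ 0.014 -0.37  -0.001 -0.005  0.004  0.006]
7 rows of [-0.    -0.333 -0.     0.    -0.    -0.   ]
```

>>> apply_moves --commands '[0.014,-0.37,0,-0.005,0.004,0.006,0.014,-0.37,0,-0.005,0.004,0.006,0.014,-0.37,0,-0.005,0.004,0.006,0.014,-0.37,0,-0.005,0.004,0.006,0.014,-0.37,0,-0.005,0.004,0.006,0,-0.33,0,0,0,0,0,-0.33,0,0,0,0,0,-0.33,0,0,0,0]'

```text
clock: 10.3
position: [0.5133, 0.198, 0.1106]
ee_rot: [-0.175, -0.653, 0.712, 0.19]
contact_force: [0.7, -0.1, -2.7]
width: 0.0344
```

>>> apply_moves --commands '[0,-0.33,0,0,0,0,0,-0.33,0,0,0,0,0,-0.33,0,0,0,0,0,-0.33,0,0,0,0]'

```text
clock: 10.7
position: [0.5474, 0.195, 0.0909]
ee_rot: [-0.175, -0.653, 0.712, 0.19]
contact_force: [-0.6, 0.0, -3.3]
width: 0.0343
```

```bash
python3 - <<'E'
from look import *
T=cur();R=tool(30,-1)
G=T[:3,3]-.021*T[:3,2]; print("dist",(G-MOUTH)@outv(30), (G-MOUTH)@R)
T1=pose(MOUTH+.038*outv(30)+.021*R[:,2],R); rows(T,T1,4)
E
```

```text
t 10.7 q [0.1492 0.663  1.3269 0.1162 1.6628 1.7866] F [-0.58    0.0456 -3.3389] w 0.0343 p [0.5474 0.195  0.0909]
dist 0.06031937843794507 [0.0002 0.0603 0.0001]
4 rows of [-0.002 -0.186 -0.001  0.     0.    -0.004]
```

>>> apply_moves --commands '[0,-0.185,0,0,0,0,0,-0.185,0,0,0,0,0,-0.185,0,0,0,0,0,-0.185,0,0,0,0,0,0,0,0,0,0]'

```text
clock: 11.2
position: [0.5664, 0.1933, 0.0797]
ee_rot: [-0.175, -0.653, 0.712, 0.19]
contact_force: [0.5, -0.8, -2.7]
width: 0.0343
```

>>> apply_moves --commands '[0,-0.05,0.04,-0.05,0,0,0,-0.05,0.04,-0.05,0,0,0,0,0.04,-0.05,0,0,0,0,0.04,-0.05,0,0,0,0,0,0,0,0]'

```text
clock: 11.7
position: [0.5663, 0.1936, 0.0747]
ee_rot: [-0.185, -0.65, 0.709, 0.201]
contact_force: [1.0, 0.0, 0.3]
width: 0.0341
```

```bash
python3 - <<'E'
from look import *
T=cur();R=tool(30,-1)
G=T[:3,3]-.021*T[:3,2]; print((G-MOUTH)@R)
E
```

```text
t 11.7 q [0.1407 0.718  1.271  0.1187 1.6936 1.7796] F [0.9888 0.0022 0.3445] w 0.0341 p [0.5663 0.1936 0.0747]
[0.0001 0.0352 0.0047]
```

>>> apply_moves --commands '[0,0,0,0,0,0,0,0,0,0,0,0,0,0,0,0,0,0,0,0,0,0,0,0,0,0,0,0,0,0,0,0,0,0,0,0,0,0,0,0,0,0,0,0,0,0,0,0]' --jaw 1

```text
clock: 12.5
position: [0.566, 0.1933, 0.0745]
ee_rot: [-0.185, -0.65, 0.709, 0.201]
contact_force: [-1.0, -0.3, 0.1]
width: 0.0854
```

>>> apply_moves --commands '[0,0,-0.3,0,0,0,0,0,-0.5,0,0,0,0,0,-0.5,0,0,0,0,0,-0.5,0,0,0,0,0,-0.5,0,0,0,0,0,-0.5,0,0,0,0,0,-0.5,0,0,0,0,0,-0.5,0,0,0,0,0,-0.5,0,0,0,0,0,-0.5,0,0,0,0,0,-0.5,0,0,0,0,0,-0.5,0,0,0]'

```text
clock: 13.7
position: [0.6577, 0.1856, 0.2237]
ee_rot: [-0.185, -0.65, 0.709, 0.201]
contact_force: [-0.4, 0.0, -1.3]
width: 0.0852
```

```bash
python3 - <<'E'
from look import *
T=cur()
M=MOUTH+.035*outv(30)-.013*np.array([.5,0,.87]);u=outv(19)
pts=mic_pts(M,u,0,((-.02,.018),(.115,.018)))
a=look("s4","scene",(250,190,410,350),2.6,pts); b=look("t4","top",(60,110,200,260),2.6,pts)
h=max(a.shape[0],b.shape[0]);f=lambda i:np.pad(i,((0,h-i.shape[0]),(0,0),(0,0)))
cv2.imwrite("pics/ov4.png",np.hstack([f(a),f(b)]))
E
```

```text
t 13.7 q [0.1168 0.7743 0.7791 0.1239 2.1285 1.8105] F [-0.431   0.0427 -1.283 ] w 0.0852 p [0.6577 0.1856 0.2237]
```

View pics/ov4.png

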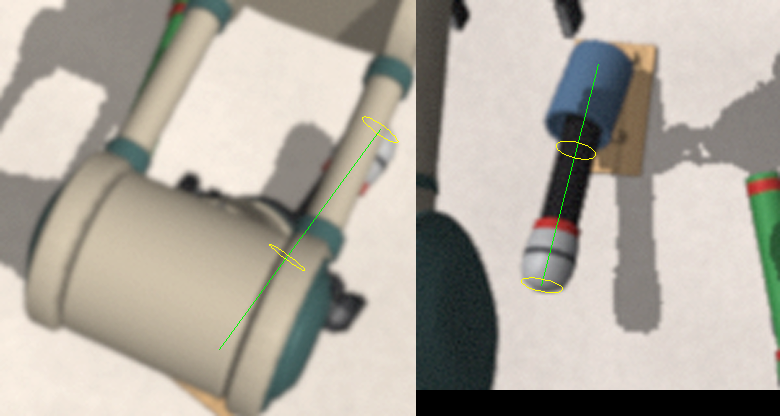

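The top view shows the mic seated handle first, with its grille end where predicted at (545,288). The arm blocks the scene view, so I'll move it aside to check.

>>> apply_moves --commands '[-0.6,0.3,-0.2,0,0,0,-0.7,0.3,-0.2,0,0,0,-0.7,0.3,-0.2,0,0,0,-0.7,0.3,-0.2,0,0,0,-0.7,0.3,-0.2,0,0,0,-0.7,0.3,-0.2,0,0,0,-0.7,0.3,-0.2,0,0,0,-0.7,0.3,-0.2,0,0,0,-0.7,0.3,-0.2,0,0,0,-0.7,0.3,-0.2,0,0,0,-0.7,0.3,-0.2,0,0,0,-0.7,0.3,-0.2,0,0,0,0,0,0,0,0,0]'

```text
clock: 15.1
position: [0.6139, 0.438, 0.3355]
ee_rot: [-0.183, -0.652, 0.708, 0.201]
contact_force: [-0.0, -1.0, 0.0]
width: 0.0852
```

```bash
python3 - <<'E'
from look import *
T=cur()
M=MOUTH+.035*outv(30)-.013*np.array([.5,0,.87]);u=outv(19)
pts=mic_pts(M,u,0,((-.02,.018),(.092,.023)))
a=look("s5","scene",(80,90,420,370),1.5,pts); b=look("t5","top",(80,110,160,260),2.6,pts)
h=max(a.shape[0],b.shape[0]);f=lambda i:np.pad(i,((0,h-i.shape[0]),(0,0),(0,0)))
cv2.imwrite("pics/ov5.png",np.hstack([f(a),f(b)]))
E
```

```text
t 15.1 q [0.4058 0.9117 0.2218 0.4072 2.4626 2.3181] F [-0.0472 -1.0208  0.0058] w 0.0852 p [0.6139 0.438  0.3355]
```

View pics/ov5.png

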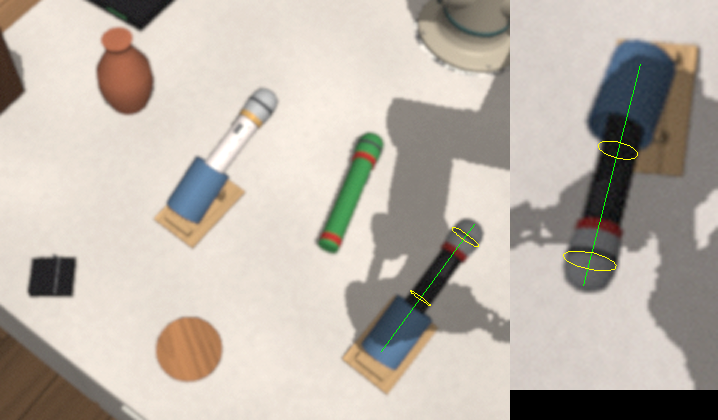

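```bash
python3 -c "
from rig import manip
print(manip.sign_off())"
```

```text
the job is handed in; nothing more can be done
None
```

The black microphone is back in its own holder handle first, with the grille at the upper, outer end. I've let go and handed the job in, about 15 s into the 48 s allowed.

I gripped it at mid-handle, pulled it out along the bore, turned it half a turn about the tool axis and slid it back in. I met no significant contact force on the way in.

**Last checks:**
- **Black microphone:** in both camera views it matches the model of a fully home, drooped microphone (middle about 35 mm outside the mouth) to within a few mm.
- **White microphone and vase:** they were never approached. The last scene picture shows the vase at its starting pixels and the white microphone still stored in its holder.
- **Gripper:** it is open and well clear, with only noise on the force reading.

**Disagreements:**
- The jaws read 34 mm on the 36 mm handle, so the grip may have been a few mm off the axis. It did no harm.
- A small tilt just before release went about 2° the wrong way, also without effect.
- Joint 3 ended at 0.222 rad, right beside its 0.22 lower limit, so I did not move the arm any further.
- One crop I viewed was 878 px wide and one was 810 px, over the 800 px limit.

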